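Turn the reversible griddle over in its drying rack

ROBOT

A 6-joint arm with a two-finger parallel gripper is mounted at the origin on the work surface. World frame = base frame: x ahead of the robot, y to its left, z up, the work surface at z = 0. Lengths are in m, angles in degrees, forces in N, time in s.
With the tool pointing down it reaches from about 0.25 to 0.725 m from the base axis. Payload 9.7 kg.
Tool frame: the origin (TCP) lies midway between the tips of the shut fingers; the grasp point (between the pads) lies 19 mm behind it (bot.hold_point_z is the distance from the TCP to the grasp point, in m); z points along the fingers, y is the line along which they close (so a half turn about z gives the same grasp; the last joint's range is limited). The gripper opens to 85 mm and grips with 20 to 120 N. Pads are 22 mm wide; open, the fingers measure 114 mm over their backs; the gripper's body (76 mm by 85 mm) begins 54 mm behind the grasp point. The pads swing forward as they close: fully open they stand 13 mm farther back than shut.
Start: joints at [-65.546, 4.979, 10.078, 95.1, 0, 90], TCP at [0.228, -0.501, 0.231] pointing down, gripper open.
Joint ranges: [-179.16, 179.16], [-48.56, 103.87], [-65.8, 70.77], [-126.05, 130.52], [-82.76, 87.17], [-180, 180]. Speed limits (degrees/s): [127.2, 127.2, 147.25, 180, 180, 180].

INTERFACE

Orientations are given as [roll, pitch, yaw] about the fixed x, y, z axes, in that order (R = Rz(yaw) Ry(pitch) Rx(roll)).
In Python, from workcell import bot gives the robot as it stands.
- The arm moves only by the tool play_rows, never from a script. Its argument "steps" is a list that holds one entry, the list of rows, each a list of 4 numbers: the shift along the tool's x, y, z in m, then the turn about the tool's z in rad. In form: [[[tx, ty, tz, yaw], ...]]. A call has exactly 5 rows; each row shifts and turns the commanded pose from where the row before left it, along the tool's axes as they then stand; what a row does not reach is not made up. A row lasts 1/12 s, in which the tool goes at most 41.7 mm and 7.16 degrees, less where a joint would pass 70% of its speed; a pose out of reach is approached as far as the arm can. A call is refused whole if a number of a shift passes 0.0417 or a number of a turn 0.125, either way. A call with a gripper value outside its range is refused whole. "gripper" is the finger opening in m, from 0 to 0.0854, set as the call begins (left out, the last holds). The fingers move at their own pace and stop on an object; "squeeze" is the grip in N (left out, the last holds). Time passes only in rows, so rows that do not move let the fingers close, or fill a call up. It gives the time, the measured TCP pose, the force, the opening and the grip force at its end, in the units of the state.
- bot.get_obs(): the state, without advancing time (a new reading comes with each control period).
- bot.camera(name): name is "scene" or "top" or "wrist"; returns a dict with "img" (384x512x3 uint8, blue, green, red), "vfov" (degrees; the focal length in pixels is half the picture's height over the tangent of half this angle, whatever the lens; pixels are square), "cx", "cy" (the principal point, pixels), "xyz" and "attitude" of the camera in the world. Camera axes: x right, y down, z forward; pixel columns grow to the right and rows downward; lengths in m; the calibration is good to about 2 mm. The wrist camera is an equidistant fisheye: a pixel r from the principal point sees the ray r / f radians off the axis. A picture is of the moment at which its call begins. There is no depth.
- bot.job_done(): hands the job in; it is judged then, once.
The state is a dict: "time": time; "q": joint angles; "qd": joint speeds; "joint_efforts": joint torques, N m; "ee_pos": TCP position; "tcp_rot": TCP orientation; "wrist_force": force on the tool from outside, world axes, zero at the start; "torque": the same for the moment, N m; "opening": finger opening in m; "grasp_force": force on a finger pad.
Only numpy, scipy, OpenCV 4.12 (cv2) and the standard library are available. Lean on these libraries where they do the work, as an engineer would, in place of code of your own. Each camera call takes 0.05 s, during which the arm holds its last target. There are 200 camera calls.

TASK

The flat aluminium griddle plate lies on one slope of the V-shaped steel drying rack with its smooth face up. Tip it over across the valley so that it lies flat against the rack's other slope with its ribbed face up, squarely in the rack and at rest. Leave the other kitchen things where they are.

Things in the scene. Friction and masses are not known exactly. Their poses are not given: they have to be found in the camera images.
- griddle: loose reversible griddle plate, plain aluminium, about 0.5 kg: 160 mm long (own x), 130 mm deep (own y), 8 mm thick (own z). Origin at the centre of the slab. +z points out of the smooth face; on the -z face stand seven ribs 3.5 mm high along y. At the start its -y edge sits in the rack's valley
- griddle_edge (a point): middle of the griddle's +y edge, at mid thickness: at the start the free, upper edge; it overhangs the rack's slope by 35 mm, about 98 mm above the board, with open space beneath
- rack: V-shaped drying rack, plain steel, fixed; origin on the board (z = 0) under its centre; x runs along the valley, z up. Two slopes rise from the valley at 30 degrees to +y and -y, each 95 mm long (top end 82 mm out, 78 mm high). The griddle starts on the +y slope (robot's left) and is wanted on the -y slope
- rack_valley (a point): middle of the rack's valley line, 30 mm above the board, axes as the rack. Each slope is two strips 20 mm wide centred at x = +-55 mm; the 90 mm between is open down to the board but for rods under 20 mm high along x at y = 0 and +-78 mm. End tabs at x = +-87.5 mm, 34 mm wide, 55 mm high, stop the griddle sliding out
- containers: bystander: stack of three closed round steel containers, one rigid piece, 120 mm across, 210 mm high; origin at centre of underside
- spoon_holder: bystander: black plastic cup holding steel spoons, 90 mm across, spoons reach 190 mm high; origin at centre of underside
- sugar_jar: bystander: glass sugar jar with steel top, spout and lever, 86 mm across, 170 mm high; origin at centre of underside
- kadhai_lid: bystander: round aluminium lid lying flat, 180 mm across, 23 mm high, black knob to 47 mm; origin at centre of underside
- tumbler: bystander: steel tumbler, 72 mm across, 100 mm high; origin at centre of underside
- katori: bystander: small steel bowl, 100 mm across, 40 mm high; origin at centre of underside
- spatula: bystander: spatula lying flat, 240 mm long; origin at its underside, x along its length
There are look-alikes about, which are no part of the job. Leave any turquoise look-alike of the rack alone.

How it is judged:
By the outcome, as a careful person would: the job done as asked, in the order asked, and still so for the second after the job is handed in, with the robot touching nothing.
It also fails if it takes over 38 s, if anything falls off the work surface, if the arm or the gripper's body presses on something with over 40 N, if the wrist force passes 120 N, or if a joint passes its speed limit or range.

## Working session

There is one attempt and no reset: what is moved stays moved. The work goes in short steps, Python scripts to look and compute and a tool call to move; the robot and the scene stay as the last step left them, time stands still between calls to the robot, and variables do not carry over. Pictures are saved under pics/ and viewed, at most 10 in all, crops included, and the job is handed in when it is done.

Besides the shell and the picture viewer there is one more tool, called after "Request:" by a JSON object that holds its "op" and its "data". play_rows: Moves the arm, as the interface text tells. Its arguments: {"type":"object","properties":{"steps":{"type":"array","items":{"type":"array","items":{"type":"array","items":{"type":"number"}}}},"gripper":{"type":"number"},"squeeze":{"type":"number"}},"required":["steps"]}

```bash
mkdir -p pics; ls
python3 - <<'E'
from workcell import bot
import cv2,numpy as np
print(bot.get_obs())
for n in ("scene","top"):
    c=bot.camera(n); cv2.imwrite(f"pics/{n}0.png",c["img"]); print(n,{k:v for k,v in c.items() if k!="img"})
E
```

```text
pics
{'time': 0.0, 'q': array([-6.55464749e+01,  5.01091207e+00,  1.00338861e+01,  9.50980599e+01,
        4.41732913e-04,  9.00000973e+01]), 'qd': array([-0.11226691,  0.06951322,  0.0473331 , -0.12858321, -0.07057344,
        0.00258578]), 'joint_efforts': array([ 4.95183958e-04, -5.20389819e+01,  4.64805400e+01,  1.63322745e-02,
        1.36851977e-04, -2.29417441e-05]), 'ee_pos': array([ 0.22758541, -0.50046066,  0.23057977]), 'tcp_rot': array([-1.79924914e+02, -4.41605069e-04,  2.44534272e+01]), 'wrist_force': array([ 0.0818594 , -0.05928896,  0.34211415]), 'torque': array([ 0.01767308,  0.0396633 , -0.04849326]), 'grasp_force': 0.0, 'opening': 0.08536642567087292}
scene {'vfov': 56.53756836416459, 'cx': 251.3869466065098, 'cy': 192.92048976061412, 'xyz': array([1.5217347 , 0.40229436, 0.8892465 ]), 'attitude': array([-126.95389951,    0.94553302,  110.85520652])}
top {'vfov': 42.44006558309642, 'cx': 259.85562939757614, 'cy': 192.22227790177507, 'xyz': array([0.2206159 , 0.00956172, 1.55761172]), 'attitude': array([-167.19615715,    0.30538931,  -88.44110136])}
```

View pics/scene0.png

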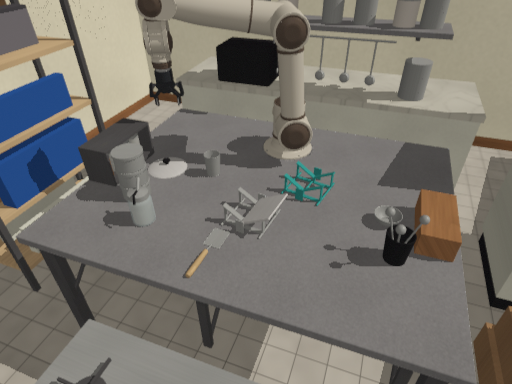

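View pics/top0.png

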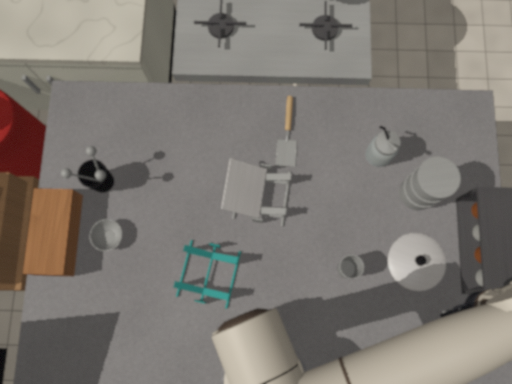

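The top view shows the griddle at about (245,188) on the left slope and the bare slope's strips at (278,177) and (275,211). The turquoise decoy is at (208,272). I'll enlarge both views to pick corners.

```bash
cat > h.py <<'E'
import numpy as np, cv2
from scipy.spatial.transform import Rotation as R
def rpy(a): return R.from_euler('xyz',a,degrees=True)
def f(c): return 192/np.tan(np.radians(c['vfov']/2))
def ray(c,p,fish=False):
    d=(np.array(p,float)-[c['cx'],c['cy']])/f(c)
    if fish:
        r=np.hypot(*d); v=np.r_[d/r*np.sin(r),np.cos(r)] if r>1e-9 else np.r_[0,0,1.]
    else: v=np.r_[d,1]
    v=rpy(c['attitude']).apply(v); return np.array(c['xyz']),v/np.linalg.norm(v)
def atz(c,p,z,fish=False):
    o,v=ray(c,p,fish); return o+v*(z-o[2])/v[2]
def tri(rays):
    A=sum(np.eye(3)-np.outer(v,v) for o,v in rays); b=sum((np.eye(3)-np.outer(v,v))@o for o,v in rays); return np.linalg.solve(A,b)
def proj(c,P,fish=False):
    v=rpy(c['attitude']).inv().apply(np.atleast_2d(P)-c['xyz'])
    if fish:
        rr=np.hypot(v[:,0],v[:,1]); th=np.arctan2(rr,v[:,2]); d=v[:,:2]/rr[:,None]*th[:,None]
    else: d=v[:,:2]/v[:,2:]
    return d*f(c)+[c['cx'],c['cy']]
E
python3 - <<'E'
import cv2,numpy as np
a=cv2.imread('pics/scene0.png')[175:275,175:305]; b=cv2.imread('pics/top0.png')[145:235,210:310]
cv2.imwrite('pics/crop0.png',np.vstack([cv2.resize(a,(390,300),interpolation=2),]))
A=cv2.resize(a[:,:],(520,400),interpolation=cv2.INTER_CUBIC)
B=cv2.resize(b,(400,360),interpolation=cv2.INTER_CUBIC)
A=cv2.resize(a,(390,300),interpolation=cv2.INTER_CUBIC)
o=np.zeros((360,790,3),np.uint8);o[:300,:390]=A;o[:,390:]=B;cv2.imwrite('pics/crop0.png',o)
E
```

```text
(no output)
```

View pics/crop0.png

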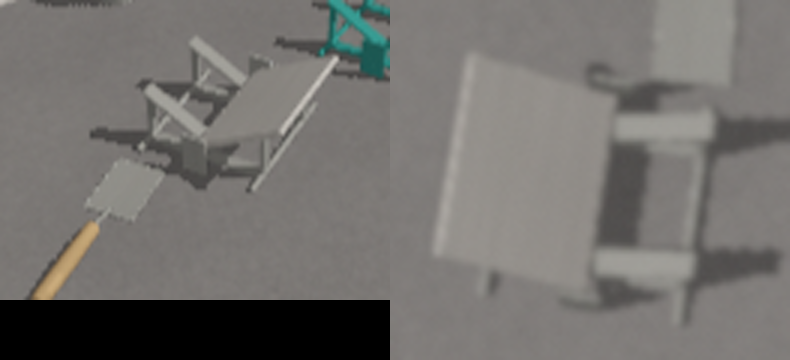

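The scene crop shows the free-edge corners at (287.7,194) and (268.3,219), and the valley corner nearest the camera at (243.3,221). The top crop shows smooth-face corners at (231,158.5), (267,169), (258,217.5) and (222.5,209.5).

Run:
```python
from h import *; import pickle
from workcell import bot
from scipy.optimize import least_squares
C={n:bot.camera(n) for n in("scene","top")}
t={'A':(231,158.5),'B':(267,168.75),'C':(258,217.5),'D':(222.5,209.5)} # A +x+y, B +x valley, C -x valley, D -x+y
s={'A':(268.3,219),'B':(243.3,221),'D':(287.7,194)}
st={'E':(290.8,176.3),'F':(286.3,211.3)}; ss={'E':(225,203.7),'F':(240.3,188.7)}
for k in 'ABD': print(k,tri([ray(C['top'],t[k]),ray(C['scene'],s[k])]).round(4))
for k in 'EF': print(k,tri([ray(C['top'],st[k]),ray(C['scene'],ss[k])]).round(4))
c3,s3=np.cos(np.pi/6),.5
def G(x,u,n): return [x,u*c3-n*s3,.03+u*s3+n*c3]
def mod(off): return {'A':G(.08,.13,off),'B':G(.08,0,off),'C':G(-.08,0,off),'D':G(-.08,.13,off),'E':[.055,-.082,.078],'F':[-.055,-.082,.078]}
obs=[('top',k,v) for k,v in {**t,**st}.items()]+[('scene',k,v) for k,v in {**s,**ss}.items()]
for off in(.008,.0115):
    M=mod(off)
    def res(p,full=False):
        r=[]
        for n,k,v in obs:
            P=rpy([0,0,p[2]]).apply(M[k])+[p[0],p[1],p[3] if len(p)>3 else 0]
            r.append(proj(C[n],P)[0]-v)
        return np.array(r) if full else np.ravel(r)
    q=least_squares(res,[.5,0,-10.],x_scale=[.01,.01,1],loss='soft_l1')
    print(off,q.x,q.cost); print(res(q.x,True).round(1).tolist())
    print('edge',rpy([0,0,q.x[2]]).apply(G(0,.13,off-.004))+[q.x[0],q.x[1],0], 'valley',q.x[:2])
```

```text
A [0.6568 0.119  0.0945]
B [0.6398 0.0129 0.0404]
D [0.4967 0.1394 0.0912]
E [ 0.6093 -0.0655  0.0752]
F [ 0.4992 -0.052   0.0705]
0.008 [ 0.56390647  0.02215814 -7.07023435] 9.44889075691927
[[-0.8, -0.6], [-0.6, 0.1], [0.8, 0.3], [-1.0, -0.9], [-0.5, 0.3], [-1.0, -0.0], [0.1, -1.6], [-3.4, 0.8], [-0.3, -2.1], [-0.7, -0.8], [-1.2, -1.7]]
edge [0.57751772 0.13190057 0.0984641 ] valley [0.56390647 0.02215814]
0.0115 [ 0.56382002  0.02328698 -6.92191552] 10.818976537831155
[[-0.7, -0.7], [-0.5, -0.1], [1.1, 0.2], [-0.8, -0.9], [-0.9, 0.3], [-1.3, -0.1], [0.1, -2.4], [-3.5, 0.1], [-0.5, -2.9], [-0.4, -0.7], [-1.0, -1.6]]
edge [0.57693624 0.13132703 0.10149519] valley [0.56382002 0.02328698]
```

Request:
{"op": "play_rows", "data": {"steps": [[[0, 0, -0.01, 0.11], [0, 0, -0.01, 0.11], [0, 0, -0.01, 0.11], [0, 0, -0.01, 0.11], [0, 0, -0.01, 0.11]]], "gripper": 0.07}}

```text
time: 0.62
ee_pos: [0.2277, -0.5006, 0.2816]
tcp_rot: [-180.0, 0.0, -7.4]
wrist_force: [-0.1, -0.2, 0.1]
opening: 0.0696
grasp_force: 0.0
```

```bash
python3 -c "
from workcell import bot
o=bot.get_obs();print(o['time'],o['q'].round(1),o['ee_pos'],o['tcp_rot'],o['opening'],bot.hold_point_z)"
```

```text
0.6167 [-65.5   6.5  17.4 100.9  -0.  121.8] [ 0.22765469 -0.5005893   0.28158304] [-1.79982872e+02  1.07517896e-02 -7.36897214e+00] 0.06964873056642536 0.0187
```

```bash
cat > plan.py <<'E'
import sys,json
from h import *
def rows(p0,yaw0,p1,yaw1,n):
    out=[];dp=(np.array(p1)-p0)/n;dy=(yaw1-yaw0)/n
    for i in range(n):
        Rt=R.from_euler('z',yaw0+dy*i,degrees=True)*R.from_euler('x',180,degrees=True)
        out.append([*(Rt.inv().apply(dp).round(4)+0).tolist(),round(-np.radians(dy),4)])
    return out
E
python3 - <<'E'
from plan import *
r=rows(np.array([.2277,-.5006,.2816]),-7.4,[.5744,.1074,.2],172.9,30)
for i in range(0,30,5): print(json.dumps([r[i:i+5]]))
E
```

```text
[[[0.0089, -0.0216, 0.0027, -0.1049], [0.0111, -0.0205, 0.0027, -0.1049], [0.0132, -0.0193, 0.0027, -0.1049], [0.0151, -0.0178, 0.0027, -0.1049], [0.0169, -0.0161, 0.0027, -0.1049]]]
[[[0.0185, -0.0143, 0.0027, -0.1049], [0.0199, -0.0122, 0.0027, -0.1049], [0.021, -0.0101, 0.0027, -0.1049], [0.022, -0.0078, 0.0027, -0.1049], [0.0227, -0.0055, 0.0027, -0.1049]]]
[[[0.0231, -0.0031, 0.0027, -0.1049], [0.0233, -0.0007, 0.0027, -0.1049], [0.0233, 0.0018, 0.0027, -0.1049], [0.0229, 0.0042, 0.0027, -0.1049], [0.0224, 0.0066, 0.0027, -0.1049]]]
[[[0.0216, 0.0089, 0.0027, -0.1049], [0.0205, 0.0111, 0.0027, -0.1049], [0.0192, 0.0132, 0.0027, -0.1049], [0.0177, 0.0151, 0.0027, -0.1049], [0.0161, 0.0169, 0.0027, -0.1049]]]
[[[0.0142, 0.0185, 0.0027, -0.1049], [0.0122, 0.0199, 0.0027, -0.1049], [0.01, 0.0211, 0.0027, -0.1049], [0.0078, 0.022, 0.0027, -0.1049], [0.0054, 0.0227, 0.0027, -0.1049]]]
[[[0.003, 0.0231, 0.0027, -0.1049], [0.0006, 0.0233, 0.0027, -0.1049], [-0.0019, 0.0233, 0.0027, -0.1049], [-0.0043, 0.0229, 0.0027, -0.1049], [-0.0067, 0.0224, 0.0027, -0.1049]]]
```

Request:
{"op": "play_rows", "data": {"steps": [[[0.009, -0.0215, 0.0025, -0.105], [0.011, -0.0205, 0.0025, -0.105], [0.013, -0.019, 0.0025, -0.105], [0.015, -0.018, 0.0025, -0.105], [0.017, -0.016, 0.0025, -0.105]]], "gripper": 0.085}}

```text
time: 1.03
ee_pos: [0.2851, -0.3983, 0.2685]
tcp_rot: [-180.0, 0.0, 23.3]
wrist_force: [0.0, 0.1, -0.2]
opening: 0.0852
grasp_force: 0.0
```

Request:
{"op": "play_rows", "data": {"steps": [[[0.0185, -0.0145, 0.0025, -0.105], [0.02, -0.012, 0.0025, -0.105], [0.021, -0.01, 0.0025, -0.105], [0.022, -0.008, 0.0025, -0.105], [0.0225, -0.0055, 0.0025, -0.105]]]}}

```text
time: 1.45
ee_pos: [0.3422, -0.2965, 0.2561]
tcp_rot: [-180.0, -0.0, 53.4]
wrist_force: [1.2, -0.2, -0.0]
opening: 0.0851
grasp_force: 0.0
```

Request:
{"op": "play_rows", "data": {"steps": [[[0.023, -0.003, 0.0025, -0.105], [0.0235, -0.0005, 0.0025, -0.105], [0.0235, 0.002, 0.0025, -0.105], [0.023, 0.004, 0.0025, -0.105], [0.0225, 0.0065, 0.0025, -0.105]]]}}

```text
time: 1.87
ee_pos: [0.3995, -0.1944, 0.2436]
tcp_rot: [-180.0, -0.0, 83.5]
wrist_force: [0.3, -0.3, -0.3]
opening: 0.0852
grasp_force: 0.0
```

Request:
{"op": "play_rows", "data": {"steps": [[[0.0215, 0.009, 0.0025, -0.105], [0.0205, 0.011, 0.0025, -0.105], [0.019, 0.013, 0.0025, -0.105], [0.0175, 0.015, 0.0025, -0.105], [0.016, 0.017, 0.0025, -0.105]]]}}

```text
time: 2.28
ee_pos: [0.4563, -0.0932, 0.2311]
tcp_rot: [-180.0, -0.0, 113.6]
wrist_force: [0.5, -0.5, 0.4]
opening: 0.0848
grasp_force: 0.0
```

Request:
{"op": "play_rows", "data": {"steps": [[[0.014, 0.0185, 0.0025, -0.105], [0.012, 0.02, 0.0025, -0.105], [0.01, 0.021, 0.0025, -0.105], [0.008, 0.022, 0.0025, -0.105], [0.0055, 0.0225, 0.0025, -0.105]]]}}

```text
time: 2.7
ee_pos: [0.5132, 0.0083, 0.2185]
tcp_rot: [-180.0, -0.0, 143.6]
wrist_force: [-0.1, -0.5, -0.1]
opening: 0.0851
grasp_force: 0.0
```

Request:
{"op": "play_rows", "data": {"steps": [[[0.003, 0.023, 0.0025, -0.105], [0.0005, 0.0235, 0.0025, -0.105], [-0.002, 0.0235, 0.0025, -0.105], [-0.0045, 0.023, 0.0025, -0.105], [-0.0065, 0.0225, 0.0025, -0.105]]]}}

```text
time: 3.12
ee_pos: [0.5706, 0.1104, 0.2059]
tcp_rot: [-180.0, -0.0, 173.7]
wrist_force: [-0.3, -1.1, 0.4]
opening: 0.0849
grasp_force: 0.0
```

Run:
```python
from workcell import bot
import cv2,pickle
o=bot.get_obs();print(o['time'],o['q'].round(1),o['ee_pos'],o['tcp_rot'],o['opening'])
c=bot.camera('wrist');pickle.dump(c,open('w1.pkl','wb'));cv2.imwrite('pics/w1.png',c['img']);print({k:v for k,v in c.items() if k!='img'})
```

```text
3.1167 [11.   8.9 11.5 92.7 -0.  17.2] [0.57056646 0.11042396 0.20589113] [-1.79993176e+02 -1.73567436e-02  1.73725245e+02] 0.08486234919392482
{'vfov': 65.70646984690485, 'cx': 253.64646052524589, 'cy': 190.26142933630308, 'xyz': array([0.49850557, 0.11825994, 0.34894169]), 'attitude': array([ 1.63558081e+02, -2.16334205e-03,  8.37555117e+01])}
```

View pics/w1.png

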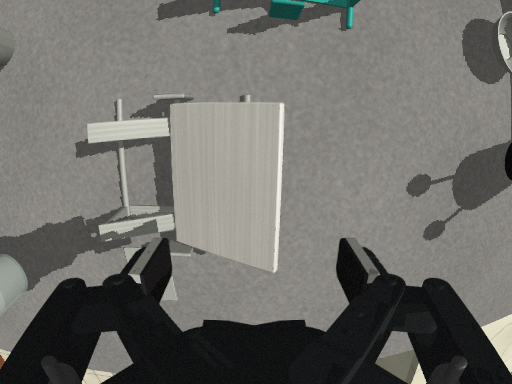

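The wrist view shows smooth-face corners at about (279,103), (272,269), (171,105) and (176,241), with both fingers clear of the plate.

Run:
```python
from h import *; import pickle
from scipy.optimize import least_squares
c=pickle.load(open('w1.pkl','rb')); W={'D':(279,103),'A':(272,269),'C':(171,105),'B':(176,241)}
t={'A':(231,158.5),'B':(267,168.75),'C':(258,217.5),'D':(222.5,209.5)}
from workcell import bot
T=bot.camera('top')
for k in W: print(k,tri([ray(T,t[k]),ray(c,W[k],True)]).round(4), atz(c,W[k],.102 if k in'DA' else .037,True).round(4))
c3,s3=np.cos(np.pi/6),.5
def G(x,u,n): return [x,u*c3-n*s3,.03+u*s3+n*c3]
M={'A':G(.08,.13,.008),'B':G(.08,0,.008),'C':G(-.08,0,.008),'D':G(-.08,.13,.008)}
fn=lambda p:np.ravel([proj(c,rpy([0,0,p[2]]).apply(M[k])+[p[0],p[1],0],True)[0]-W[k] for k in W])
q=least_squares(fn,[.56,.02,-7.],x_scale=[.01,.01,1]);print(q.x,q.fun.round(1))
```

```text
D [0.4991 0.1397 0.0811] [0.499  0.1391 0.102 ]
A [0.6581 0.1189 0.0914] [0.6517 0.1193 0.102 ]
C [0.4861 0.0304 0.0325] [0.4867 0.0313 0.037 ]
B [0.6456 0.0066 0.0297] [0.6427 0.0093 0.037 ]
[ 0.5639481   0.02254043 -7.06855804] [ 1.1 -1.4  1.6  4.2 -2.9 -2.  -0.4  0.1]
```

Request:
{"op": "play_rows", "data": {"steps": [[[-0.004, -0.0025, 0.02, 0.014], [0, 0, 0.02, 0], [0, 0, 0.02, 0], [0, 0, 0.02, 0], [0, 0, 0.02, 0]]]}}

```text
time: 3.63
ee_pos: [0.5735, 0.1058, 0.1054]
tcp_rot: [-180.0, -0.0, 172.5]
wrist_force: [-0.4, -0.7, 0.1]
opening: 0.085
grasp_force: 0.0
```

Request:
{"op": "play_rows", "data": {"steps": [[[0, 0, 0.013, 0], [0, 0, 0.013, 0], [0, 0, 0.013, 0], [0, 0, 0, 0], [0, 0, 0, 0]]]}}

```text
time: 4.05
ee_pos: [0.5736, 0.1062, 0.0671]
tcp_rot: [-180.0, -0.0, 172.6]
wrist_force: [-0.1, -0.8, 0.2]
opening: 0.0849
grasp_force: 0.0
```

Run:
```python
from workcell import bot
import cv2,numpy as np
a=bot.camera('scene')['img'][130:270,190:340];w=bot.camera('wrist')['img']
o=np.zeros((384,800,3),np.uint8);o[:373,:400]=cv2.resize(a,(400,373),interpolation=2);o[:300,400:]=cv2.resize(w,(400,300))
cv2.imwrite('pics/s2.png',o)
```

```text
(no output)
```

View pics/s2.png

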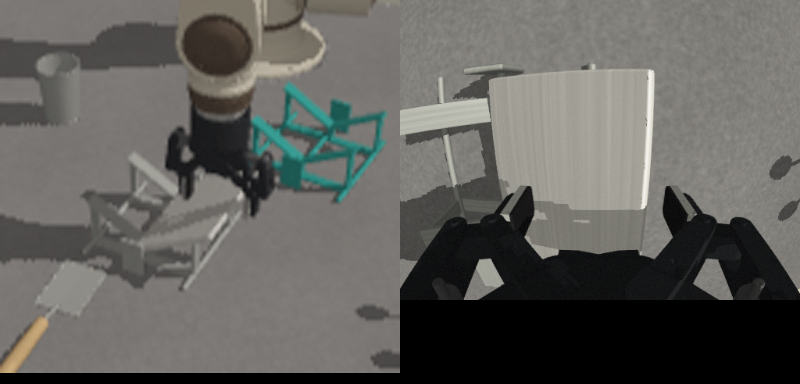

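The scene and wrist views show the trailing finger just outside the free edge and the leading finger above the plate. Next I push toward the valley and follow the arc.

Request:
{"op": "play_rows", "data": {"steps": [[[0, -0.007, 0, 0.0], [0, -0.007, -0.001, 0], [0, -0.004, -0.006, 0], [0, -0.004, -0.006, 0], [0, -0.005, -0.007, 0]]]}}

```text
time: 4.57
ee_pos: [0.5705, 0.0791, 0.088]
tcp_rot: [180.0, 0.0, 172.6]
wrist_force: [1.0, 2.3, -0.3]
opening: 0.085
grasp_force: 0.8
```

Run:
```python
from workcell import bot
import cv2,numpy as np
a=bot.camera('scene')['img'][130:270,190:340];w=bot.camera('wrist')['img']
o=np.zeros((384,800,3),np.uint8);o[:373,:400]=cv2.resize(a,(400,373),interpolation=2);o[:300,400:]=cv2.resize(w,(400,300))
cv2.imwrite('pics/s3.png',o)
```

```text
(no output)
```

View pics/s3.png

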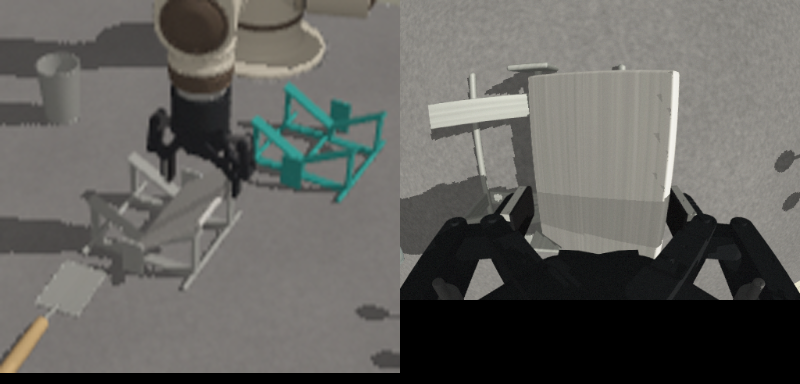

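The plate is tipping up, with about 3 N on the finger and its lower edge still in the valley.

Request:
{"op": "play_rows", "data": {"steps": [[[0, -0.0075, -0.008, 0.0], [0, -0.008, -0.008, 0], [0, -0.009, -0.007, 0], [0, -0.0095, -0.006, 0], [0, -0.01, -0.005, 0]]]}}

```text
time: 5.08
ee_pos: [0.5647, 0.0352, 0.1222]
tcp_rot: [180.0, 0.0, 172.6]
wrist_force: [1.3, 2.8, 1.5]
opening: 0.0849
grasp_force: 1.2
```

Run:
```python
from workcell import bot
import cv2,numpy as np
a=bot.camera('scene')['img'][130:270,190:340];w=bot.camera('wrist')['img']
o=np.zeros((384,800,3),np.uint8);o[:373,:400]=cv2.resize(a,(400,373),interpolation=2);o[:300,400:]=cv2.resize(w,(400,300))
cv2.imwrite('pics/s4.png',o)
```

```text
(no output)
```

View pics/s4.png

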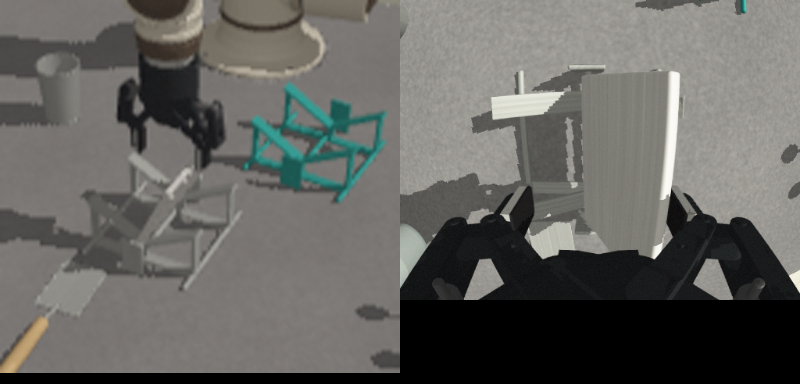

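The plate is now at about 65° and leaning on the trailing finger. I narrow the fingers around it.

Request:
{"op": "play_rows", "data": {"steps": [[[0, 0, -0.004, 0.0], [0, 0, -0.003, 0], [0, 0, -0.002, 0], [0, 0, 0, 0], [0, 0, 0, 0]]], "gripper": 0.04}}

```text
time: 5.6
ee_pos: [0.5647, 0.0361, 0.1301]
tcp_rot: [-180.0, -0.0, 172.6]
wrist_force: [0.2, 1.5, 0.5]
opening: 0.0403
grasp_force: 0.6
```

Request:
{"op": "play_rows", "data": {"steps": [[[0, -0.005, -0.001, 0.0], [0, -0.005, -0.001, 0], [0, -0.005, -0.001, 0], [0, -0.005, 0, 0], [0, -0.005, 0, 0]]], "gripper": 0.025}}

```text
time: 6.02
ee_pos: [0.5614, 0.0104, 0.1332]
tcp_rot: [-180.0, -0.0, 172.6]
wrist_force: [-0.4, -0.4, 0.2]
opening: 0.0249
grasp_force: 0.0
```

Request:
{"op": "play_rows", "data": {"steps": [[[0, -0.004, 0, 0.0], [0, -0.004, 0, 0], [0, -0.004, 0, 0], [0, -0.004, 0, 0], [0, 0, 0, 0]]]}}

```text
time: 6.43
ee_pos: [0.5593, -0.0055, 0.1333]
tcp_rot: [-180.0, -0.0, 172.6]
wrist_force: [0.4, -1.4, 1.1]
opening: 0.025
grasp_force: 0.4
```

Run:
```python
from workcell import bot
import cv2,numpy as np
a=bot.camera('scene')['img'][130:270,190:340];w=bot.camera('wrist')['img']
o=np.zeros((384,800,3),np.uint8);o[:373,:400]=cv2.resize(a,(400,373),interpolation=2);o[:300,400:]=cv2.resize(w,(400,300))
cv2.imwrite('pics/s5.png',o)
```

```text
(no output)
```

View pics/s5.png

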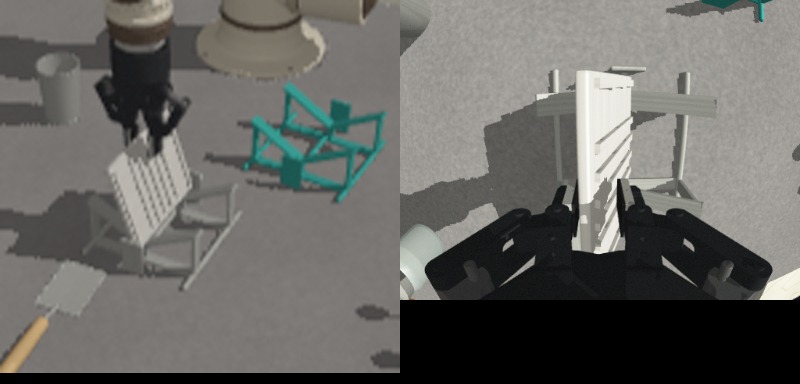

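The plate has tipped past vertical, rests against the leading finger and shows its ribs. Now I lower it on that finger.

Request:
{"op": "play_rows", "data": {"steps": [[[0, 0, 0.002, 0.0], [0, 0, 0.004, 0], [0, 0, 0.004, 0], [0, 0, 0.004, 0], [0, 0, 0, 0]]], "gripper": 0.06}}

```text
time: 6.95
ee_pos: [0.5591, -0.0047, 0.1182]
tcp_rot: [-180.0, -0.1, 172.6]
wrist_force: [0.1, -1.0, 0.1]
opening: 0.0599
grasp_force: 0.5
```

Request:
{"op": "play_rows", "data": {"steps": [[[0, -0.0105, 0.006, 0.0], [0, -0.009, 0.0065, 0], [0, -0.007, 0.0055, 0], [0, -0.0065, 0.006, 0], [0, 0, 0, 0]]]}}

```text
time: 7.37
ee_pos: [0.5545, -0.0392, 0.0936]
tcp_rot: [-179.9, -0.1, 172.5]
wrist_force: [1.4, -2.2, -0.3]
opening: 0.0598
grasp_force: 1.4
```

Run:
```python
from workcell import bot
import cv2,numpy as np
a=bot.camera('scene')['img'][130:270,190:340];w=bot.camera('wrist')['img']
o=np.zeros((384,800,3),np.uint8);o[:373,:400]=cv2.resize(a,(400,373),interpolation=2);o[:300,400:]=cv2.resize(w,(400,300))
cv2.imwrite('pics/s6.png',o)
```

```text
(no output)
```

View pics/s6.png

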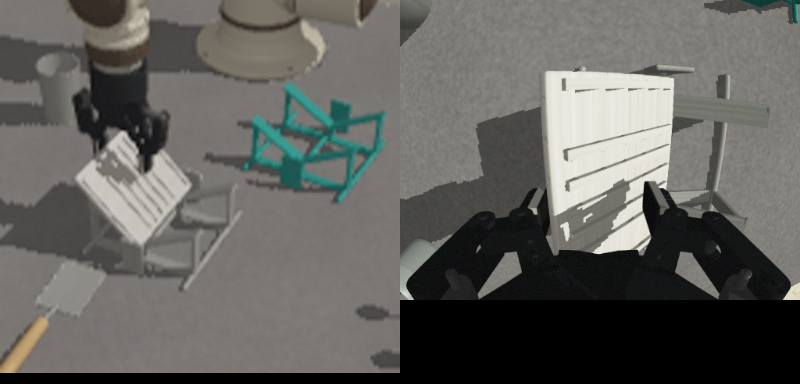

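The plate leans at about 45° and is still square, with its ribs up. I continue lowering.

Request:
{"op": "play_rows", "data": {"steps": [[[0, 0, 0.003, 0.0], [0, 0, 0.005, 0], [0, 0, 0.006, 0], [0, 0, 0.002, 0], [0, 0, 0, 0]]], "gripper": 0.085}}

```text
time: 7.88
ee_pos: [0.5554, -0.0399, 0.0797]
tcp_rot: [-179.7, 0.1, 172.5]
wrist_force: [-2.3, -15.7, 7.6]
opening: 0.0846
grasp_force: 7.7
```

Request:
{"op": "play_rows", "data": {"steps": [[[0, -0.003, 0.003, 0.0], [0, -0.003, 0.003, 0], [0, -0.003, 0.003, 0], [0, -0.002, 0.002, 0], [0, 0, 0, 0]]]}}

```text
time: 8.3
ee_pos: [0.5535, -0.0481, 0.0675]
tcp_rot: [180.0, -0.1, 172.6]
wrist_force: [-0.2, 0.3, 0.3]
opening: 0.0846
grasp_force: 0.0
```

Request:
{"op": "play_rows", "data": {"steps": [[[0, -0.004, 0, 0.0], [0, -0.003, -0.003, 0], [0, 0, -0.02, 0], [0, 0, -0.04, 0], [0, 0, -0.04, 0]]]}}

```text
time: 8.72
ee_pos: [0.5519, -0.0552, 0.1716]
tcp_rot: [180.0, -0.2, 172.6]
wrist_force: [0.9, 0.8, -0.7]
opening: 0.0849
grasp_force: 0.0
```

Request:
{"op": "play_rows", "data": {"steps": [[[0.01, 0.02, -0.03, 0.0], [0.01, 0.02, -0.02, 0], [0, 0.02, 0, 0], [0, 0.02, 0, 0], [0, 0, 0, 0]]]}}

```text
time: 9.13
ee_pos: [0.5438, 0.0292, 0.2222]
tcp_rot: [179.9, 0.1, 172.8]
wrist_force: [0.5, -0.2, 0.4]
opening: 0.0853
grasp_force: 0.0
```

Run:
```python
from workcell import bot
import cv2,numpy as np,pickle
C={n:bot.camera(n) for n in('scene','top','wrist')};pickle.dump(C,open('f.pkl','wb'))
o=np.zeros((600,800,3),np.uint8)
o[:300,:400]=cv2.resize(C['scene']['img'][175:265,195:315],(400,300),interpolation=2)
o[300:,:400]=cv2.resize(C['top']['img'][145:235,210:330],(400,300),interpolation=2)
o[:300,400:]=cv2.resize(C['wrist']['img'],(400,300),interpolation=3)
o[300:,400:]=cv2.resize(C['wrist']['img'][30:255,120:420],(400,300),interpolation=2)
cv2.imwrite('pics/f.png',o);x=bot.get_obs();print(x['ee_pos'],x['time'])
```

```text
[0.54327724 0.02644936 0.22132679] 9.2833
```

View pics/f.png

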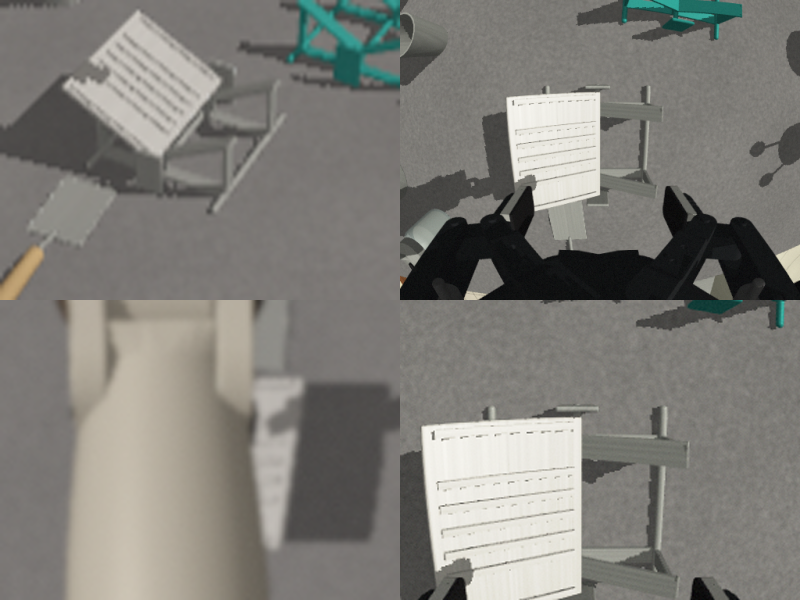

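The plate lies ribs up on the −y slope. Wrist corners are near (137,124), (256,119), (256,248) and (157,271). I check these against the seated pose.

Run:
```python
from h import *; import pickle
from scipy.optimize import least_squares
C=pickle.load(open('f.pkl','rb'));c=C['wrist']
W={'D':(137,124),'C':(256,119),'B':(256,248),'A':(157,271)}
S={'A':(195+63*.3,175+88*.3),'B':(195+160*.3,175+158*.3),'C':(195+222*.3,175+80*.3),'D':(195+137*.3,175+11*.3)}
c3,s3=np.cos(np.pi/6),.5
P0=np.array([[sx*.08,u,0.008] for sx,u in((-1,.13),(-1,0),(1,0),(1,.13))])
keys='DCBA'
def world(p): # dx,du,yaw-in-slope,tilt
    a=np.radians(p[2]);x=P0[:,0]*np.cos(a)-(P0[:,1]-.065)*np.sin(a)+p[0];u=.065+P0[:,0]*np.sin(a)+(P0[:,1]-.065)*np.cos(a)+p[1]
    t=np.radians(p[3]);n=.008
    r=np.c_[x,-(u*np.cos(t)-n*np.sin(t)),.03+u*np.sin(t)+n*np.cos(t)]
    return rpy([0,0,-7.07]).apply(r)+[.564,.0225,0]
def fn(p):
    w=world(p);return np.r_[np.ravel(proj(c,w,True)-[W[k] for k in keys]),np.ravel(proj(C['scene'],w)-[S[k] for k in keys])*2]
print(fn([0,0,0,30]).reshape(-1,2).round(1).tolist())
q=least_squares(fn,[0,0,0,30.],x_scale=[.01,.01,1,1]);print(q.x.round(4),q.fun.reshape(-1,2).round(1).tolist())
```

```text
[[-2.9, 0.4], [-0.6, -1.9], [-0.4, 1.7], [-4.8, 4.4], [0.1, -2.7], [0.7, -1.9], [-2.1, 0.2], [0.1, -3.8]]
[ 3.00000e-04 -3.60000e-03 -3.30900e-01  2.69916e+01] [[-0.8, 0.6], [1.6, -2.0], [2.2, 1.0], [-2.8, 1.3], [-0.3, 0.4], [1.8, -1.1], [-0.5, 1.4], [0.3, -0.3]]
```

The fit is seated: offset within 4 mm, yaw 0.3° and tilt about 30° within noise. The robot is clear of everything, so I hand in.

```bash
python3 -c "
from workcell import bot
print(bot.job_done())"
```

```text
the job is handed in; nothing more can be done
None
```

The griddle now lies ribbed face up on the rack's −y slope, squarely seated as far as the cameras can show (within about 4 mm and 0.3°), with the arm clear; I handed the job in at about 9.3 s.

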